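Pump the lift stand level with the drawer unit

ROBOT

A 6-joint arm with a two-finger parallel gripper is mounted at the origin on the work surface. World frame = base frame: x ahead of the robot, y to its left, z up, the work surface at z = 0. Lengths are in m, angles in rad, forces in N, time in s.
With the tool pointing down it reaches from about 0.3 to 0.875 m from the base axis. Payload 6.4 kg.
Tool frame: the origin (TCP) lies on the mounting face of the last link; the fingertips stand 173 mm ahead of it and the grasp point (between the pads) lies 155 mm ahead of it; y points along the fingers, z is the direction in which the jaws open and shut, and the axes are right-handed (so a half turn about y gives the same grasp; the last joint's range is limited). The gripper opens to 85 mm and grips with 20 to 120 N. Pads are 22 mm wide; open, the fingers measure 114 mm over their backs; the gripper's body (76 mm by 85 mm) begins 54 mm behind the grasp point. The pads swing forward as they close: fully open they stand 13 mm farther back than shut.
Start: joints at [1.019, 0.181, 1.607, -0, 1.354, -0.206], TCP at [0.195, 0.541, 0.405] pointing down, gripper open.
Joint ranges: [-2.99, 2.99], [-0.89, 2.07], [0.3, 2.58], [-1.14, 4.28], [0, 2.63], [-3.12, 3.12]. Speed limits (rad/s): [2.57, 2.57, 3.01, 3.14, 3.14, 3.14].

INTERFACE

Orientations are given as a unit quaternion [w, x, y, z].
In Python, from bench import manip gives the robot as it stands. The module is installed in compiled form; this text tells all that it offers. Calls block until the motion is done:
- manip.goto(position, orientation): joint-space move of the TCP to a pose.
- manip.move_l(position, orientation=None, vel=0.15): straight line of the TCP; orientation=None keeps the orientation; vel is the mean speed in m/s.
- manip.movej(angles): joint-space move.
- manip.open_gripper() and manip.gripper_close(grasp_force=None): open the fingers fully, or close them until they stop; grasp_force is the grip in N (None keeps the last).
- manip.hold(seconds).
- manip.inverse_kinematics(position, orientation): joint angles nearest the present ones, or None.
- manip.observe(): the state.
- manip.grab_frame(name): name is "side" or "top"; returns a dict with "color" (420x560x3 uint8, blue, green, red), "range_z" (420x560 float32, m along the optical axis (not along the pixel's ray), 0 where there is no reading), "mtx" (3x3 intrinsics, pixels), "k1" (the pictures are not rectified: a ray, as slopes to the right and down, at radius r is drawn at 1 + k1 r^2 times it, then the intrinsics apply), "camera_from_world" (4x4, takes a point from world to camera coordinates). Camera axes: x right, y up, looking along -z (the intrinsics and any distortion apply to the point x, -y, -z); pixel columns grow to the right and rows downward; lengths in m; the calibration is good to about 2 mm. A picture is of the moment at which its call begins.
A pose or a line that the arm cannot do raises manip.IKError and nothing moves.
- manip.hand_in(): hands the job in, once; it reports no verdict.
The state is a dict: "t": time; "joints": joint angles; "dq": joint speeds; "tau": joint torques, N m; "ee_pos": TCP position; "tool_rot": TCP orientation; "contact_force": force on the tool from outside, world axes, zero at the start; "ft_torque": the same for the moment, N m; "gripper_width": finger opening in m.
Only numpy, scipy, OpenCV 4.12 (cv2) and the standard library are available. Lean on these libraries where they do the work, as an engineer would, in place of code of your own. Each camera call takes 0.05 s, during which the arm holds its last target.

TASK

Pump the lever of the hand-pumped lift stand through full strokes, all the way down and letting it come right back up each time, until the stand's top plate is level with the top of the wooden drawer unit next to it, so that the two make one even surface. Do it with the lever only: do not push or pull on the top plate, do not overshoot, and leave the other things on the desk where they are. Finish with the lever up and let go.

Things in the scene. Friction and masses are not known exactly. Their poses are not given: they have to be found in the camera images.
- lift_base: Grey housing of the lift stand, fixed to the desk: 210 x 170 mm foot, 106 mm high. Origin at the centre of its underside, z up; its -x axis points along the pump lever, away from the housing. The lever's pivot lies at (-105, 0, 80) mm in this frame. Over the housing, the top plate rides on a post.
- deck: The stand's aluminium and rubber top plate, 220 mm (along the base's x) x 200 mm, 12 mm thick; on a steel post. Its upper face is 125 mm above this body's origin, which lies on the stand's axis, at desk height when the plate is lowest, and rises with it; axes as lift_base. It stays at whatever height it has been pumped to; it can not be pumped down again.
- deck_top (a point): Centre of the top plate's upper face.
- lift (a joint): Height of the top plate above its lowest position, m, 0 to 0.100; level with the drawer unit at 0.074. Starts between 0.004 and 0.040. An inner ratchet of 14 mm pitch lifts it: a full lever stroke adds 14 mm, except the first, which adds 3 to 18 mm; the plate rises only during the down stroke, and a stroke shorter than about four fifths of the travel may add nothing. Pumped fully, the plate stops at 0.074 - 14 mm x n, so the last of 3 to 5 strokes ends level.
- pump_lever (a joint): Angle of the pump lever, rad: 0 = up, at rest (lever 0.30 rad above level), 0.52 = fully down against its stop (0.22 rad below level). A spring returns it by itself within about a second; pushing it down takes about 4 to 13 N at the pad.
- lever_pad (a point): Middle of the upper face of the lever's flat black hand pad (100 mm long, 30 mm wide, 16 mm thick), 175 mm out from the pivot. Height above the desk about 139 mm with the lever up and 50 mm fully down. It moves on an arc about the pivot, in the base's x-z plane.
- drawer_unit: Fixed wooden drawer unit with two grey plastic drawer fronts, 190 x 200 x 199 mm high, standing 20 to 40 mm from the top plate, on the far side from the lever. Origin at the centre of its underside.
- unit_top (a point): Centre of the drawer unit's upper face, 199 mm above the desk: the height to match.
- tumbler: Steel tumbler, 72 mm across, 115 mm high, loose; bystander. Origin at the centre of its underside.
- pen_rest: Pale ceramic pen rest, 130 x 50 x 23 mm, loose; bystander beside the lever. Origin at the centre of its underside.
- drawer_insert: Grey plastic drawer insert, an open tray 200 x 110 x 50 mm, loose; bystander. Origin at the centre of its underside.
- phone_cradle: Wooden phone cradle, 90 x 80 mm foot, 110 mm high, loose; bystander. Origin at the centre of its underside.
- power_block: White plastic power block with four blank rocker buttons, 60 x 150 x 44 mm, fixed; bystander beyond the lever's end. Origin at the centre of its underside.

How it is judged:
By the outcome, as a careful person would: the job done as asked, in the order asked, and still so for the second after the job is handed in, with the robot touching nothing.
It also fails if it takes over 56 s, if anything falls off the work surface, if the arm or the gripper's body presses on something with over 40 N, if the wrist force passes 120 N, or if a joint passes its speed limit or range.

## Working session

There is one attempt and no reset: what is moved stays moved. The work goes in short steps, each a Python script; the robot and the scene stay as the last script left them, time stands still between calls to the robot, and variables do not carry over. Pictures are saved under pics/ and viewed, and the job is handed in when it is done.

```bash
mkdir -p pics && cat > h.py <<'E'
import numpy as np, cv2
from bench import manip
def cloud(f):
    K=f["mtx"];k1=f["k1"];z=f["range_z"]
    h,w=z.shape
    u,v=np.meshgrid(np.arange(w),np.arange(h))
    pts=np.stack([u,v],-1).reshape(-1,1,2).astype(np.float64)
    n=cv2.undistortPoints(pts,np.array(K,float),np.array([k1,0,0,0.]))[:,0].reshape(h,w,2)
    pc=np.stack([n[...,0]*z,-n[...,1]*z,-z],-1)
    T=np.linalg.inv(np.array(f["camera_from_world"]))
    pw=pc@T[:3,:3].T+T[:3,3]
    pw[z<=0]=np.nan
    return pw
def grab(name,tag):
    f=manip.grab_frame(name)
    cv2.imwrite(f"pics/{tag}.png",f["color"])
    np.savez(f"pics/{tag}.npz",pw=cloud(f),color=f["color"])
    return f
E
python3 - <<'E'
from h import *
for n in("side","top"): 
    f=grab(n,n+"0"); print(n,f["k1"],f["mtx"],np.linalg.inv(f["camera_from_world"])[:3].round(3))
s=manip.observe();print(s)
E
```

```text
side -0.19035647471966713 [[529.85855858   0.         268.68676474]
 [  0.         529.85855858 202.09711385]
 [  0.           0.           1.        ]] [[-0.943 -0.312  0.115  0.773]
 [ 0.332 -0.891  0.308  0.526]
 [ 0.006  0.329  0.944  1.811]]
top -0.07647844782141862 [[465.92599626   0.         274.40095184]
 [  0.         465.92599626 201.12297497]
 [  0.           0.           1.        ]] [[ 0.08   0.974 -0.213  0.227]
 [-0.997  0.079 -0.014 -0.015]
 [ 0.003  0.213  0.977  1.904]]
{'t': 0.1, 'joints': array([ 1.01868260e+00,  1.81459862e-01,  1.60790354e+00, -1.08489246e-05,
        1.35383446e+00, -2.06311922e-01]), 'dq': array([ 0.00010696, -0.00296917, -0.00251946, -0.0013836 , -0.00081479,
       -0.00072881]), 'tau': array([-2.66913767e-04, -4.45874798e+01, -3.52238703e+01, -2.79666292e-04,
        4.15118120e-03,  2.89101922e-05]), 'ee_pos': array([0.194764  , 0.54076349, 0.40388007]), 'tool_rot': array([-0.69603503,  0.69709222, -0.12185692,  0.12144369]), 'contact_force': array([-0.03287212,  0.18288484, -1.22154477]), 'ft_torque': array([ 0.04198783, -0.02501392, -0.04259416]), 'gripper_width': 0.08558976217080894}
```

View pics/side0.png

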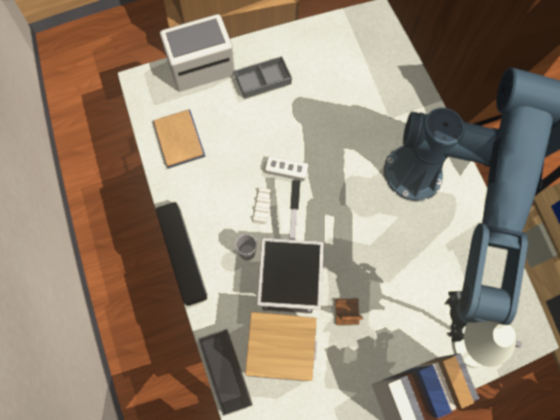

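View pics/top0.png

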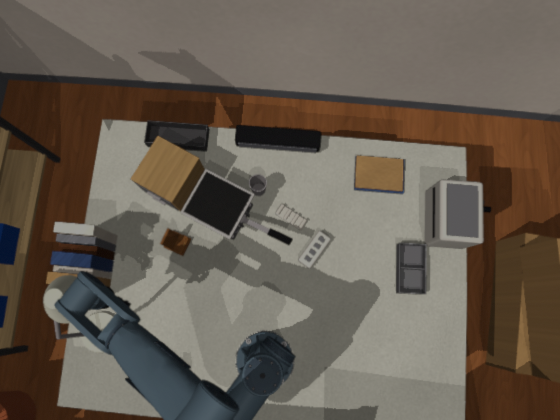

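The side picture shows the lever's black pad near (295,195), the top plate at (291,273), the drawer unit at (282,346), the power block at (286,168) and the pen rest at (262,205). In the top picture the pad is at (280,236) and the plate at (217,203). Next I'll measure them.

```bash
python3 - <<'E'
from h import *
for tag,P in (("side0",dict(pad=(295,195),deck=(291,273),unit=(282,346),power=(286,168),pen=(262,205),desk=(330,250))),("top0",dict(pad=(280,236),deck=(217,203),unit=(168,173),power=(315,248),pen=(291,215),desk=(300,300)))):
    d=np.load(f"pics/{tag}.npz");pw=d["pw"]
    for k,(u,v) in P.items():
        print(tag,k,np.nanmedian(pw[v-1:v+2,u-1:u+2].reshape(-1,3),0).round(4))
    # regions by height
    x=pw[...,0];y=pw[...,1];z=pw[...,2];col=d["color"].astype(int).max(-1)
    # crop around lever
    if tag=="side0": sl=(slice(150,245),slice(270,315))
    else: sl=(slice(195,260),slice(235,335))
    m=np.zeros(z.shape,bool);m[sl]=True
    pad=m&(col<60)&(z>0.09)
    q=pw[pad];print("pad n",len(q),np.median(q,0).round(4),z[pad].min(),z[pad].max())
    c,(w,h),a=cv2.minAreaRect(q[:,:2].astype(np.float32)*1000);print(c,w,h,a, cv2.boxPoints(((c),(w,h),a)).round(0).tolist())
    # deck
    uz=np.nanmedian(pw[P['deck'][1]-5:P['deck'][1]+6,P['deck'][0]-5:P['deck'][0]+6,2])
    for nm in("deck","unit"):
        u,v=P[nm];c0=pw[v,u]
        mm=(np.abs(z-c0[2])<0.008)&(np.hypot(x-c0[0],y-c0[1])<0.16)
        if nm=="deck": mm&=~((np.abs(z-0.199)<0.008)&(np.abs(c0[2]-.199)>.02))
        n,l=cv2.connectedComponents(mm.astype(np.uint8));mm=l==l[v,u]
        r=cv2.minAreaRect(pw[mm][:,:2].astype(np.float32)*1000);print(nm,r,np.median(z[mm]),mm.sum())
    img=cv2.resize(d["color"][sl],None,fx=6,fy=6,interpolation=cv2.INTER_CUBIC);cv2.imwrite(f"pics/{tag}crop.png",img)
E
```

```text
side0 pad [ 0.4786 -0.015   0.139 ]
side0 deck [0.5832 0.2315 0.1516]
side0 unit [0.6911 0.441  0.1987]
side0 power [ 0.455  -0.1557  0.0403]
side0 pen [ 0.5816 -0.0605  0.0107]
side0 desk [0.4095 0.1753 0.004 ]
pad n 8 [0.5837 0.1309 0.1471] 0.1436254324021875 0.15674549708117258
(584.8677978515625, 131.136474609375) 3.0835909843444824 26.076683044433594 72.62378692626953 [[572.0, 134.0], [597.0, 126.0], [598.0, 129.0], [573.0, 137.0]]
deck ((582.802734375, 234.22940063476562), (6.752604961395264, 3.0753865242004395), 69.4712905883789) 0.1414344741853948 3
unit ((693.4686279296875, 440.2213439941406), (191.6891326904297, 203.23658752441406), 66.28972625732422) 0.1982435749360686 3498
top0 pad [ 0.4771 -0.021   0.1391]
top0 deck [0.5829 0.2304 0.1499]
top0 unit [0.6729 0.4233 0.2035]
top0 power [ 0.4537 -0.1653  0.0399]
top0 pen [ 0.585  -0.0598  0.0134]
top0 desk [ 0.2446 -0.1213  0.0019]
pad n 406 [0.554  0.1266 0.1473] 0.09131755326750524 0.16141579854010324
(514.7361450195312, 71.45380401611328) 276.5506286621094 110.04022216796875 48.084999084472656 [[381.0, 5.0], [463.0, -68.0], [648.0, 138.0], [566.0, 211.0]]
deck ((582.17626953125, 230.30657958984375), (220.58172607421875, 200.51031494140625), 66.64512634277344) 0.15144348989262046 2218
unit ((691.8787231445312, 438.96966552734375), (190.80972290039062, 201.66490173339844), 65.18354034423828) 0.20018311169628178 2011
```

```bash
cat >> h.py <<'E'
from scipy.spatial.transform import Rotation as R
TH=np.radians(67.0); AX=np.array([np.cos(TH),np.sin(TH)]); C=np.array([0.582,0.2305])
def quat(sign=1,jaw=TH):
    z=np.array([np.cos(jaw),np.sin(jaw),0])*sign; y=np.array([0,0,-1.]); x=np.cross(y,z)
    q=R.from_matrix(np.stack([x,y,z],1)).as_quat(); return np.r_[q[3],q[:3]]
def padpos(a):  # a: joint angle 0..0.52 -> world point of the pad
    b=0.30-a; r=0.105+0.175*np.cos(b)-0.0078*np.sin(b); z=0.080+0.175*np.sin(b)+0.0078*np.cos(b)
    return np.r_[C-AX*r,z]
def F(): return manip.observe()["contact_force"]
E
python3 - <<'E'
from h import *
print(padpos(0),padpos(.26),padpos(.52))
s=manip.observe();print(R.from_quat(np.r_[s["tool_rot"][1:],s["tool_rot"][0]]).as_matrix().round(2))
for jaw in(TH,TH+np.pi/2):
  for sg in(1,-1):
    for h in(.45,.173+.139+.03,.223):
        p=padpos(0).copy();p[2]=h
        q=manip.inverse_kinematics(p,quat(sg,jaw));print(jaw,sg,h,None if q is None else np.round(q,2))
E
```

```text
[ 0.47654994 -0.01792477  0.13916766] [ 0.47277185 -0.02682538  0.09479189] [ 0.47357827 -0.02492559  0.04942182]
[[ 0.94 -0.    0.34]
 [-0.34 -0.    0.94]
 [-0.   -1.   -0.  ]]
1.1693705988362009 1 0.45 [-0.29 -0.08  1.79 -0.    1.43 -1.46]
1.1693705988362009 1 0.34199999999999997 [-0.29  0.03  1.91 -0.    1.2  -1.46]
1.1693705988362009 1 0.223 [-0.29  0.22  1.98 -0.    0.94 -1.46]
1.1693705988362009 -1 0.45 [-0.29 -0.08  1.79 -0.    1.43  1.69]
1.1693705988362009 -1 0.34199999999999997 [-0.29  0.03  1.91 -0.    1.2   1.69]
1.1693705988362009 -1 0.223 [-0.29  0.22  1.98 -0.    0.94  1.69]
2.7401669256310974 1 0.45 [-0.29 -0.08  1.79  0.    1.43 -3.03]
2.7401669256310974 1 0.34199999999999997 [-0.29  0.03  1.91  0.    1.2  -3.03]
2.7401669256310974 1 0.223 [-0.29  0.22  1.98  0.    0.94 -3.03]
2.7401669256310974 -1 0.45 [-0.29 -0.08  1.79 -0.    1.43  0.11]
2.7401669256310974 -1 0.34199999999999997 [-0.29  0.03  1.91 -0.    1.2   0.11]
2.7401669256310974 -1 0.223 [-0.29  0.22  1.98 -0.    0.94  0.11]
```

```bash
cat >> h.py <<'E'
Q=quat(-1,TH+np.pi/2)
E
python3 - <<'E'
from h import *
s=manip.observe()
manip.gripper_close(20)
p=padpos(0); 
manip.goto([0.30,0.40,0.46],Q)
manip.goto([p[0],p[1],.45],Q)
p[2]=.173+.139+.025
manip.move_l(p,Q,vel=.15)
s=manip.observe();print(s["t"],s["ee_pos"],s["contact_force"],s["gripper_width"],p)
grab("side","s1");grab("top","t1")
for n in("s1","t1"):
    im=cv2.imread(f"pics/{n}.png");cr=im[110:260,230:380] if n=="s1" else im[170:290,200:350]
    cv2.imwrite(f"pics/{n}c.png",cv2.resize(cr,None,fx=4,fy=4,interpolation=cv2.INTER_CUBIC))
E
```

```text
4.6167 [ 0.47697163 -0.01784534  0.33783755] [0.57205867 0.42283656 0.14193927] -0.0002997036766577205 [ 0.47654994 -0.01792477  0.337     ]
```

View pics/s1c.png

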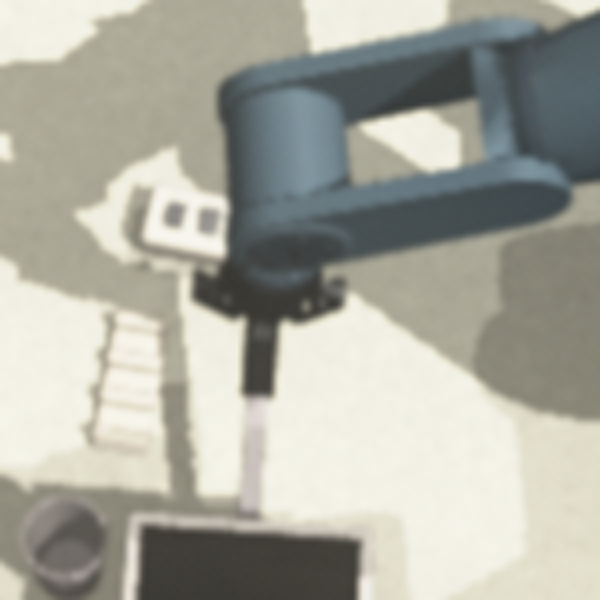

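View pics/t1c.png

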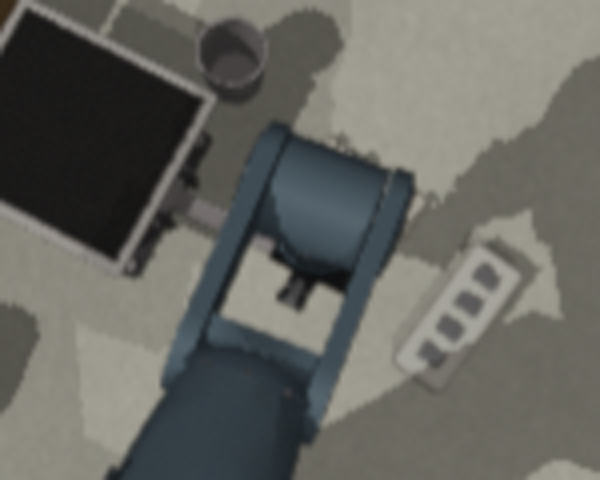

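The gripper is centred over the lever in both pictures: the pad shows under it at (262,370) in the side crop. There is free space around it. Now the first stroke, under force watch.

```bash
cat >> h.py <<'E'
def stroke(tipoff, Fstop=28, log=True):
    """follow the arc down, then creep to the stop; then rise clear. tipoff: TCP height over the pad point"""
    f0=F()[2]; out=[]
    a_=[0,.13,.26,.39,.45]
    done=False
    for a in a_:
        p=padpos(a);p[2]+=tipoff+.002
        manip.move_l(p,Q,vel=.12); s=manip.observe(); f=s["contact_force"]
        out.append((a,round(s["ee_pos"][2]-tipoff,4),f.round(1).tolist()))
        if np.linalg.norm(f)>45: done=True;break
    k=0
    xy=padpos(.5)[:2]; z=p[2]
    while not done and k<20:
        z-=.0025; k+=1
        manip.move_l([*xy,z],Q,vel=.06); s=manip.observe(); f=s["contact_force"]
        out.append((k,round(s["ee_pos"][2]-tipoff,4),f.round(1).tolist()))
        done=f[2]-f0>Fstop
    manip.hold(.1)
    out.append(("end",round(manip.observe()["ee_pos"][2]-tipoff,4),F().round(1).tolist()))
    for a in(.39,.26,.13,0): 
        p=padpos(a);p[2]+=tipoff+.003;manip.move_l(p,Q,vel=.12)
    p=padpos(0);p[2]+=tipoff+.025;manip.move_l(p,Q,vel=.12)
    if log:
        for o in out: print(o)
    print("t",manip.observe()["t"],"F",F().round(1))
def deckz():
    manip.hold(.4)
    r=[]
    for n in("side","top"):
        f=manip.grab_frame(n);pw=cloud(f)
        d=(pw[...,:2]-C)@np.stack([AX,[-AX[1],AX[0]]],1)
        m=(np.abs(d[...,0])<.08)&(np.abs(d[...,1])<.07)&(pw[...,2]>.12)&(pw[...,2]<.24)
        e=(pw[...,:2]-np.array([.692,.439]))@np.stack([AX,[-AX[1],AX[0]]],1)
        mu=(np.abs(e[...,0])<.07)&(np.abs(e[...,1])<.07)&(pw[...,2]>.17)&(pw[...,2]<.24)
        # pad region
        g=(pw[...,:2]-padpos(0)[:2])@np.stack([AX,[-AX[1],AX[0]]],1)
        r.append((n,np.median(pw[m][:,2]).round(4),m.sum(),"unit",np.median(pw[mu][:,2]).round(4),mu.sum()))
    print(r); 
E
python3 - <<'E'
from h import *
deckz()
# find contact
p=padpos(0)
f0=F()[2]
z=.337
while z>.305:
    z-=.003
    manip.move_l([p[0],p[1],z],Q,vel=.06)
    f=F()
    if f[2]-f0>3: break
s=manip.observe();print("contact z",s["ee_pos"],f-0,f0,s["t"])
E
```

```text
[('side', np.float64(0.1504), np.int64(2162), 'unit', np.float64(0.199), np.int64(2203)), ('top', np.float64(0.1505), np.int64(1464), 'unit', np.float64(0.1996), np.int64(1281))]
contact z [ 0.4765995  -0.01795239  0.30687089] [ 0.81983808 -0.67903133  4.04142647] -0.378101115896842 7.7167
```

```bash
python3 - <<'E'
from h import *
stroke(.171)
deckz()
E
```

```text
(0, np.float64(0.1413), [-0.2, 1.1, 2.8])
(0.13, np.float64(0.1189), [-1.8, 1.0, 3.5])
(0.26, np.float64(0.0971), [-2.4, 0.9, 3.3])
(0.39, np.float64(0.0752), [0.2, -0.4, 6.6])
(0.45, np.float64(0.0651), [-0.1, -0.5, 8.1])
(1, np.float64(0.0628), [-1.3, -4.8, 7.6])
(2, np.float64(0.0603), [-0.5, -2.6, 8.4])
(3, np.float64(0.0579), [-1.2, -2.1, 8.5])
(4, np.float64(0.0554), [0.3, -0.4, 9.9])
(5, np.float64(0.0533), [-1.0, 1.8, 11.4])
(6, np.float64(0.0523), [-7.7, 3.1, 29.7])
(7, np.float64(0.0513), [-13.9, 5.6, 47.2])
('end', np.float64(0.0513), [-15.0, 5.4, 45.7])
t 12.8417 F [-0.6 -0.3 -1. ]
[('side', np.float64(0.1571), np.int64(2174), 'unit', np.float64(0.1991), np.int64(2198)), ('top', np.float64(0.157), np.int64(1480), 'unit', np.float64(0.1993), np.int64(1274))]
```

The stop was clear: force jumped at pad height 0.052. The plate is at 0.157, so lift is about 0.032, which is on the ratchet grid with three strokes left.

```bash
python3 - <<'E'
from h import *
stroke(.171,Fstop=17)
deckz()
E
```

```text
(0, np.float64(0.141), [-1.0, 2.3, 1.4])
(0.13, np.float64(0.1201), [0.6, 1.7, 5.3])
(0.26, np.float64(0.0976), [0.5, 0.4, 5.1])
(0.39, np.float64(0.0752), [-0.1, -0.5, 5.6])
(0.45, np.float64(0.065), [0.0, 0.5, 7.6])
(1, np.float64(0.0627), [-1.6, -4.8, 8.0])
(2, np.float64(0.0602), [-0.7, -3.2, 8.3])
(3, np.float64(0.0577), [-0.8, -1.1, 8.7])
(4, np.float64(0.0553), [-0.8, 0.8, 8.7])
(5, np.float64(0.0532), [-0.9, 0.4, 13.2])
(6, np.float64(0.0522), [-7.8, 4.1, 29.9])
('end', np.float64(0.0522), [-7.6, 4.1, 29.3])
t 18.2917 F [-0.3 -0.4 -0.8]
[('side', np.float64(0.1708), np.int64(2201), 'unit', np.float64(0.1991), np.int64(2195)), ('top', np.float64(0.1709), np.int64(1495), 'unit', np.float64(0.1992), np.int64(1277))]
```

```bash
python3 - <<'E'
from h import *
stroke(.171,Fstop=17)
deckz()
E
```

```text
(0, np.float64(0.141), [-0.1, 2.6, 1.3])
(0.13, np.float64(0.1202), [1.3, 0.5, 4.4])
(0.26, np.float64(0.0976), [-0.4, -0.5, 5.4])
(0.39, np.float64(0.0752), [0.0, -0.8, 5.9])
(0.45, np.float64(0.0649), [-0.9, -1.2, 7.7])
(1, np.float64(0.0626), [-1.7, -3.4, 7.7])
(2, np.float64(0.0602), [-1.3, -2.9, 8.5])
(3, np.float64(0.0578), [-1.2, -1.2, 9.4])
(4, np.float64(0.0553), [-0.4, 0.6, 8.7])
(5, np.float64(0.0532), [-2.3, 1.7, 13.5])
(6, np.float64(0.0522), [-6.6, 3.8, 30.0])
('end', np.float64(0.0522), [-7.1, 3.8, 30.4])
t 23.7417 F [-0.4 -0.2 -0.5]
[('side', np.float64(0.1845), np.int64(2237), 'unit', np.float64(0.1991), np.int64(2201)), ('top', np.float64(0.1848), np.int64(1524), 'unit', np.float64(0.1991), np.int64(1279))]
```

The plate is at 0.1847 and the unit at 0.199, so exactly one stroke remains.

```bash
python3 - <<'E'
from h import *
stroke(.171,Fstop=17)
deckz()
p=padpos(0);p[2]=.45
manip.move_l(p,Q,vel=.15)
manip.goto([.30,-.25,.45],Q)
manip.hold(.5)
f1=grab("side","s2");f2=grab("top","t2");deckz()
for n in("s2","t2"):
    d=np.load(f"pics/{n}.npz");pw=d["pw"]
    g=(pw[...,:2]-padpos(0)[:2])@np.stack([AX,[-AX[1],AX[0]]],1)
    m=(np.abs(g[...,0])<.012)&(np.abs(g[...,1])<.010)
    print(n,"pad z",np.median(pw[m][:,2]),m.sum())
print(manip.observe()["t"],F())
E
```

```text
(0, np.float64(0.141), [-1.5, 2.5, 2.6])
(0.13, np.float64(0.1201), [1.9, 1.4, 4.8])
(0.26, np.float64(0.0977), [0.0, 0.8, 5.6])
(0.39, np.float64(0.0752), [0.9, 0.6, 6.7])
(0.45, np.float64(0.065), [-0.3, -1.5, 7.5])
(1, np.float64(0.0627), [-1.1, -4.1, 8.8])
(2, np.float64(0.0602), [-0.7, -1.8, 8.7])
(3, np.float64(0.0578), [-0.9, -2.0, 8.8])
(4, np.float64(0.0553), [-0.5, -0.7, 8.8])
(5, np.float64(0.0532), [-0.7, 1.5, 12.5])
(6, np.float64(0.0522), [-7.8, 3.0, 29.9])
('end', np.float64(0.0522), [-8.2, 4.1, 29.9])
t 29.1917 F [-0.3 -0.1 -0.3]
[('side', np.float64(0.1987), np.int64(2276), 'unit', np.float64(0.1989), np.int64(2195)), ('top', np.float64(0.1987), np.int64(1545), 'unit', np.float64(0.1993), np.int64(1269))]
[('side', np.float64(0.1988), np.int64(2274), 'unit', np.float64(0.199), np.int64(2199)), ('top', np.float64(0.1984), np.int64(1543), 'unit', np.float64(0.1991), np.int64(1274))]
s2 pad z 0.14036017564597425 45
t2 pad z 0.13651190638374855 47
32.8333 [-0.10472481 -0.37057129 -0.22015968]
```

View pics/s2.png

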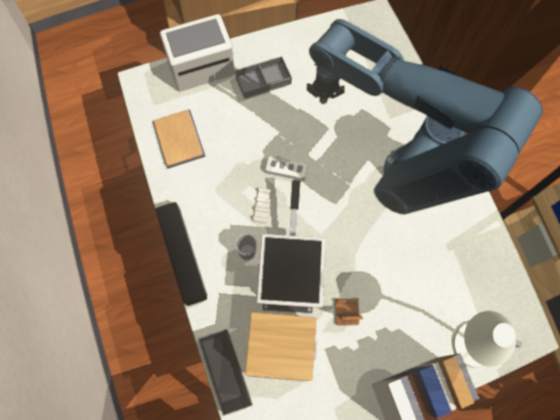

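View pics/t2.png

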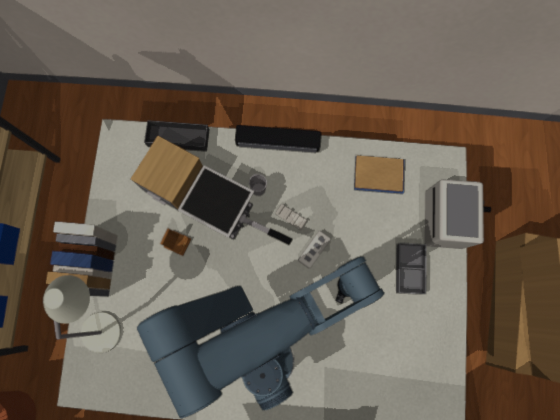

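The arm is clear of everything. The pad is back up at (295,195) in the side picture. The tumbler (247,246), pen rest (262,205), cradle (347,311) and insert (223,370) are where they were. The plate reads 0.1986 and the unit 0.199.

```bash
python3 -c "
from h import *
manip.hand_in()"
```

```text
the job is handed in; nothing more can be done
```

I pumped the lever through four full strokes with closed fingertips, each down to its stop and back up. The top plate is now level with the drawer unit, and I handed the job in at about 33 s.

- **Height:** the plate went from 0.1505 to 0.157, 0.171, 0.185 and then 0.1986 m. The drawer unit reads 0.199 m, so the remaining difference is within measurement error.
- **Lever:** it is up and released. The pad reads 0.140 m in the side camera and 0.1365 m in the top camera, against an expected 0.139 m. I took that 4 mm difference as measurement noise on a small, sloped face.
- **Forces:** the highest tool force I read was about 50 N, from the fingertips pressing the stop on the first stroke. The later strokes peaked at about 31 N.
- **Other objects:** I compared the pictures from before and after by eye, and nothing else had moved. The arm was clear of everything at hand-in.

No check failed.

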